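# Stake the pin and hold it at proof pull

## Task

Stake the pin on the bench tester by pressing its treadle right down to the stop, and let the treadle come all the way back up. Then proof-pull the pin: draw the spring-loaded T handle out until its pointer stands between the two prongs of the limit clip, and finish while still holding the handle there with the gripper (it springs back if let go). Do not upset or shift the vial, the bottle and the cup that stand on and beside the tester.

Things in the scene. Friction and masses are not known exactly. Their poses are not given: they have to be found in the camera images.
- tester: Bolted-down tester, grey base plate 220 x 210 x 12 mm. Origin on the table under the plate (edges x -115/105, y +-105 mm), z up, +x from the T handle to the rear shaft; the handle is drawn along -x. Treadle lane at y = +65 mm, draw lane at y = -50: spring barrel (27 mm thick, x -33 to 32, top at 54 mm height), pin on its anvil at x 50, shaft at x 85 with bearings up to 68 mm height.
- treadle_pad (a point): Centre of the top face of the ribbed rubber treadle pad, 50 mm (tester x) by 56 mm (tester y), at tester (-50, 65, 62) mm when up; it moves with the treadle. Pressed straight down it sinks 27 mm and moves 2 mm. The free space under it is enough for the whole stroke.
- treadle (a joint): Treadle angle in rad: 0 up, grows as pressed, 0.20 at the stop. It hinges on the shaft 135 mm behind the pad centre. Spring return: 2 N at the pad to start, 5 N at the stop; the pad springs up again when released.
- t_handle (a point): T handle: round black bar, 12 mm thick, 60 mm long, lying along the tester's y, on a 12 mm square stem under its middle. This point is the bar's centre, at tester (-50, -50, 82) mm at rest; axes as the tester's. The barrel's end is 17 mm behind and its top 28 mm below the bar's centre; otherwise clear all round, so it can be pinched from above, fingers before and behind.
- draw_slide (a joint): Draw of the slide in m: 0 at rest, grows as the handle is drawn along the tester's -x, stop at 0.060. Spring return: 4 N at rest, plus 1.3 N per 10 mm.
- pointer_tip (a point): Tip of the thin steel pointer (3 mm wire) that juts sideways (tester -y) from the handle's stem; at tester (-50, -83, 50) mm at rest, it moves with the handle.
- mark (a point): The mark: middle of the 10 mm window between the two small upright prongs of the limit clip, fixed on the scale rail at tester y -83, z 50 mm. Axes as the tester's. The pointer tip must come to the same tester x; the clip sits 25 to 47 mm in front (-x) of the pointer's rest place, elsewhere each time.
- vial_a: Bystander: open clear vial, 34 mm diameter, 58 mm tall, on the base plate between the lanes; origin under its centre.
- glue_bottle: Bystander: white squeeze bottle with tethered cap, 38 x 47 x 110 mm, on the table at the treadle side of the tester; origin under its centre.
- gel_cup: Bystander: green cup with clear lid, 59 mm diameter, 49 mm tall, on the table at the handle side of the tester; origin under its centre.

How it is judged:
By the outcome, as a careful person would: the job done as asked, in the order asked, and still so for the second after the job is handed in, while the arm keeps its last pose, push and grip.
It also fails if it takes over 43 s, if anything falls off the work surface, if the arm or the gripper's body presses on something with over 40 N, if the wrist force passes 120 N, or if a joint passes its speed limit or range.

## Robot

A 6-joint arm with a two-finger parallel gripper is mounted at the origin on a cart in front of the work surface, level with it; the furniture and walls round the work are solid. World frame = base frame: x ahead of the robot, y to its left, z up, the work surface at z = 0. Lengths are in m, angles in rad, forces in N, time in s.
With the tool pointing down it reaches from about 0.325 to 0.875 m from the base axis. Payload 4.4 kg.
Tool frame: the origin (TCP) lies on the centre line of the jaws, within the pads' length; the fingertips stand 22 mm ahead of it and the grasp point (between the pads) lies 3 mm ahead of it (manip.nose_length is the distance from the TCP to the fingertips, in m); z points along the fingers, x is the direction in which the jaws open and shut, and the axes are right-handed (so a half turn about z gives the same grasp; the last joint's range is limited). The gripper opens to 85 mm and grips with 20 to 120 N. Pads are 22 mm wide; open, the fingers measure 114 mm over their backs; the gripper's body (76 mm by 85 mm) begins 54 mm behind the grasp point. The pads swing forward as they close: fully open they stand 13 mm farther back than shut.
Start: joints at [-1.351, 0.207, 1.542, -0, 1.393, -0.15], TCP at [0.208, -0.536, 0.253] pointing down, gripper open.
Joint ranges: [-2.73, 2.73], [-0.86, 2.22], [0.23, 2.46], [-1.11, 4.25], [0.08, 2.63], [-2.82, 2.82]. Speed limits (rad/s): [2.79, 2.79, 3.14, 3.14, 3.14, 3.14].

## Interface

Orientations are given as a unit quaternion [w, x, y, z].
In Python, from cell import get_obs, viewer, sign_off, manip gives the robot as it stands.
- The arm moves only by the tool apply_moves, never from a script. Its argument "targets" is a list that holds one entry, the list of rows, each a list of 7 numbers: the shift along the tool's x, y, z in mm, then the turn, a rotation vector about the tool's x, y, z in rad, then the closure, from 0 (fully open) to 1 (shut). A call has 1 to 12 rows; each row shifts and turns the commanded pose from where the row before left it, along the tool's axes as they then stand; what a row does not reach is not made up. A row lasts 1/10 s, in which the tool goes at most 50 mm and 8.59 degrees, less where a joint would pass 70% of its speed; a pose out of reach is approached as far as the arm can. A call with a gripper value outside its range is refused whole. The fingers move at their own pace and stop on an object; "grip_force" is the grip in N (left out, the last holds). Time passes only in rows, so rows that do not move let the fingers close. It gives the time, the measured TCP pose, the force and the opening at its end, in the units of the state.
- get_obs(): the state, without advancing time (a new reading comes with each control period).
- viewer.capture(name): name is "scene" or "side" or "wrist"; returns the picture (420x560x3 uint8, red, green, blue); there is no depth.
- viewer.camera_model(name): a dict with "mtx" (3x3 intrinsics, pixels), "k1" (the pictures are not rectified: a ray, as slopes to the right and down, at radius r is drawn at 1 + k1 r^2 times it, then the intrinsics apply), "extrinsics" (4x4, takes a point from world to camera coordinates); the wrist camera has in their place "mount" (4x4, takes a point from camera to tool coordinates, whose origin is the TCP and whose axes are the tool frame's). Camera axes: x right, y up, looking along -z (the intrinsics and any distortion apply to the point x, -y, -z); pixel columns grow to the right and rows downward; lengths in m; the calibration is good to about 2 mm. A picture is of the moment at which its call begins: read the wrist's pose just before it. camera_model takes no time and is no camera call.
- sign_off(): hands the job in, once; it reports no verdict.
The state is a dict: "time": time; "joint_pos": joint angles; "dq": joint speeds; "effort": joint torques, N m; "tcp_pos": TCP position; "eef_rot": TCP orientation; "ft_force": force on the tool from outside, world axes, zero at the start; "moment": the same for the moment, N m; "opening": finger opening in m.
Only numpy, scipy, OpenCV 4.12 (cv2) and the standard library are available. Lean on these libraries where they do the work, as an engineer would, in place of code of your own. Each camera call takes 0.05 s, during which the arm holds its last target. There are 200 camera calls.

## Working session

There is one attempt and no reset: what is moved stays moved. The work goes in short steps, Python scripts to look and compute and a tool call to move; the robot and the scene stay as the last step left them, time stands still between calls to the robot, and variables do not carry over. Pictures are saved under pics/ and viewed, about 8 in all and at most 12, crops included, and the job is handed in when it is done.

Besides the shell and the picture viewer there is one more tool, called by a JSON object that holds its "fn" and its "kwargs". apply_moves: Moves the arm, as the interface text tells. Its arguments: {"type":"object","properties":{"targets":{"type":"array"},"grip_force":{"type":"number"}},"required":["targets"]}

```bash
ls; mkdir -p pics; python3 - <<'E'
from cell import get_obs, viewer, manip
import cv2,numpy as np
o=get_obs(); print({k:np.round(v,3).tolist() for k,v in o.items()}, manip.nose_length)
for n in ("scene","side","wrist"):
    print(n,{k:np.round(v,4).tolist() for k,v in viewer.camera_model(n).items()})
    cv2.imwrite(f"pics/{n}0.png",viewer.capture(n)[:,:,::-1])
E
```

```text
pics
{'time': 0.0, 'joint_pos': [-1.35, 0.207, 1.543, -0.0, 1.393, -0.151], 'dq': [0.001, 0.001, -0.0, 0.0, 0.001, -0.002], 'effort': [0.0, -38.303, -29.159, -0.0, 0.011, 0.0], 'tcp_pos': [0.208, -0.535, 0.252], 'eef_rot': [-0.001, 0.825, -0.565, -0.001], 'ft_force': [-1.31, 0.622, -0.131], 'moment': [0.034, -0.033, -0.013], 'opening': 0.086} 0.022
scene {'mtx': [[504.2172, 0.0, 285.4511], [0.0, 504.2172, 215.0548], [0.0, 0.0, 1.0]], 'k1': -0.12, 'extrinsics': [[-0.7797, -0.626, 0.0174, 0.4372], [0.3084, -0.3597, 0.8806, -0.2214], [-0.545, 0.692, 0.4735, -1.0507], [0.0, 0.0, 0.0, 1.0]]}
side {'mtx': [[500.3493, 0.0, 273.9613], [0.0, 500.3493, 215.2296], [0.0, 0.0, 1.0]], 'k1': -0.1324, 'extrinsics': [[0.9247, -0.3802, -0.0219, -0.4475], [0.1553, 0.3239, 0.9332, -0.1794], [-0.3477, -0.8663, 0.3586, -1.021], [0.0, 0.0, 0.0, 1.0]]}
wrist {'mtx': [[293.3838, 0.0, 277.198], [0.0, 293.3838, 208.7136], [0.0, 0.0, 1.0]], 'k1': 0.0223, 'mount': [[1.0, 0.0004, 0.0015, -0.0], [0.0008, -0.955, -0.2967, -0.0764], [0.0014, 0.2967, -0.955, -0.1211], [0.0, 0.0, 0.0, 1.0]]}
```

View pics/scene0.png

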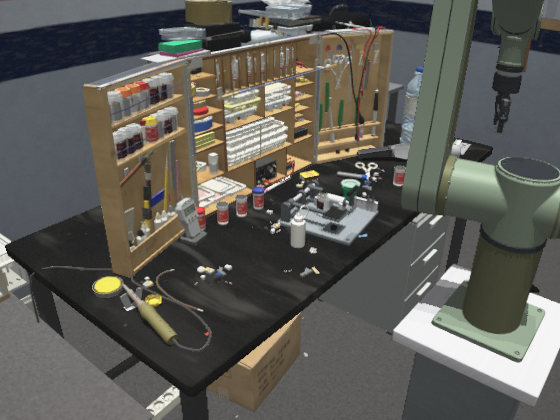

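View pics/side0.png

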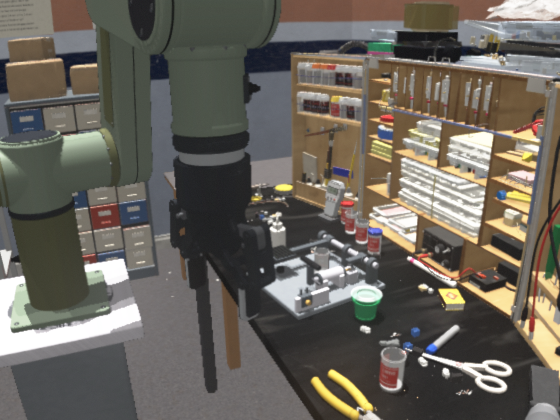

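Scene shows the tester near (330,215), with the white bottle at (298,228) and the green cup at (349,188). Side shows the tester near (320,275), with the cup at (366,303). Next I'll enlarge both.

```bash
cat > h.py <<'E'
import numpy as np, cv2
from scipy.spatial.transform import Rotation as R
from cell import get_obs, viewer
def ray(n,uv,obs=None):
    m=viewer.camera_model(n); s=np.linalg.solve(m["mtx"],[*uv,1.])[:2]; d=s.copy()
    for _ in range(20): s=d/(1+m["k1"]*(s@s))
    v=np.array([s[0],-s[1],-1.])
    if n=="wrist":
        M=np.array(m["mount"]); T=np.eye(4); q=obs["eef_rot"]; T[:3,:3]=R.from_quat([*q[1:],q[0]]).as_matrix(); T[:3,3]=obs["tcp_pos"]; E=T@M
    else: E=np.linalg.inv(m["extrinsics"])
    v=E[:3,:3]@v; return E[:3,3],v/np.linalg.norm(v)
def plane(n,uv,z,obs=None):
    o,d=ray(n,uv,obs); return o+d*(z-o[2])/d[2]
def tri(rs):
    A=sum(np.eye(3)-np.outer(d,d) for o,d in rs); b=sum((np.eye(3)-np.outer(d,d))@o for o,d in rs)
    p=np.linalg.solve(A,b); return p,[round(float(np.linalg.norm(np.cross(p-o,d)))*1000,1) for o,d in rs]
def proj(n,p,obs=None):
    m=viewer.camera_model(n)
    if n=="wrist":
        M=np.array(m["mount"]); T=np.eye(4); q=obs["eef_rot"]; T[:3,:3]=R.from_quat([*q[1:],q[0]]).as_matrix(); T[:3,3]=obs["tcp_pos"]; E=np.linalg.inv(T@M)
    else: E=np.array(m["extrinsics"])
    c=E[:3,:3]@p+E[:3,3]; s=np.array([c[0],-c[1]])/-c[2]; s=s*(1+m["k1"]*(s@s)); return (np.array(m["mtx"])@[*s,1])[:2]
E
python3 - <<'E'
import cv2,numpy as np
a=cv2.imread("pics/scene0.png")[155:255,260:395]; b=cv2.imread("pics/side0.png")[215:330,240:400]
a=cv2.resize(a,None,fx=5,fy=5,interpolation=3)[:,:]; b=cv2.resize(b,None,fx=5,fy=5,interpolation=3)
cv2.imwrite("pics/a.png",a); cv2.imwrite("pics/b.png",b)
E
```

```text
(no output)
```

View pics/a.png

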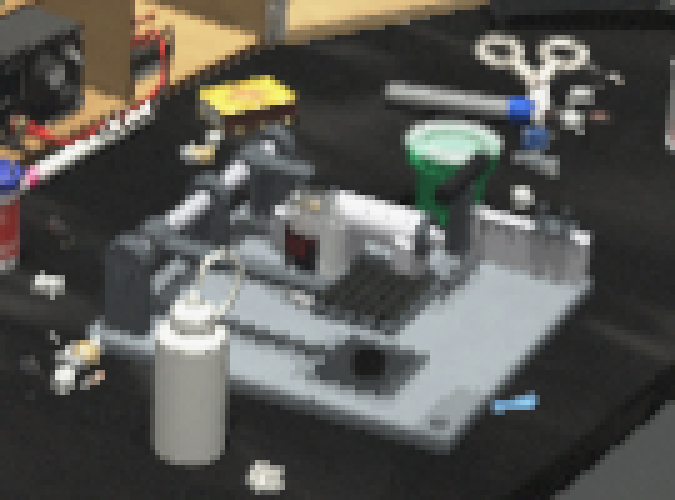

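View pics/b.png

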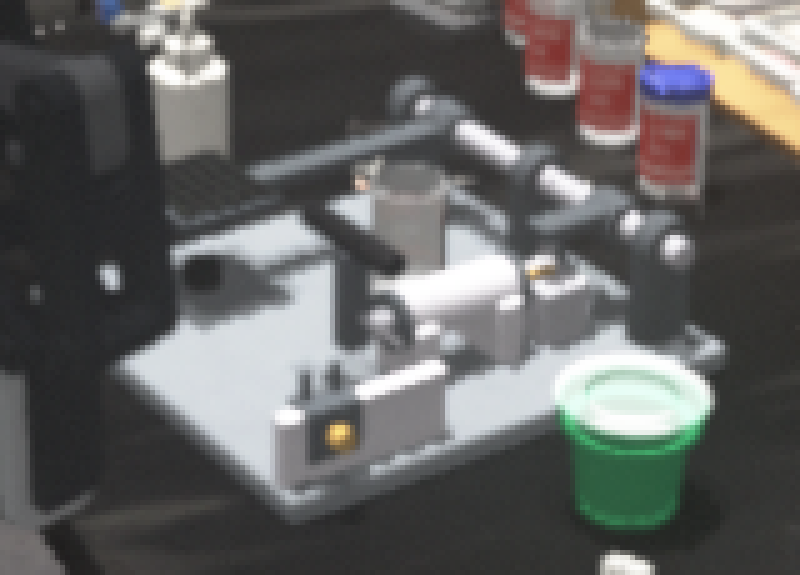

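Scene crop shows the bar ends at (447,192) and (483,158), and plate corners at (452,438), (592,280) and (100,335). Side crop shows the bar ends at (308,215) and (395,262), the prong tops at (305,370) and (333,365), and plate corners at (290,502), (120,365) and (722,352).

```bash
python3 - <<'E'
from h import *
S=lambda x,y:(260+x/5-.4,155+y/5-.4)
D=lambda x,y:(240+x/5-.4,215+y/5-.4)
for a,b in [((447,192),(308,215)),((483,158),(395,262)),((465,175),(352,238))]:
    print("bar",tri([ray("scene",S(*a)),ray("side",D(*b))]))
FL=plane("scene",S(452,435),.012);FR=plane("scene",S(592,278),.012);RL=plane("scene",S(98,332),.012)
print("scene FL FR RL",FL,FR,RL,np.linalg.norm(FL-FR),np.linalg.norm(FL-RL))
fl=plane("side",D(118,362),.012);fr=plane("side",D(290,505),.012);rr=plane("side",D(724,350),.012)
print("side fl fr rr",fl,fr,rr,np.linalg.norm(fl-fr),np.linalg.norm(fr-rr))
for w,z in (((FR-RL),"sc"),((rr-fl),"sd")):print(z,np.linalg.norm(w))
print("cup",plane("side",D(630,505),0.0),"bottle",plane("scene",S(190,440),0.0), "cuptop",plane("side",D(633,385),0.049),plane("scene",S(455,135),.049))
print("prongs",plane("side",D(305,370),.06),plane("side",D(333,365),.06))
E
```

```text
bar (array([ 0.47512738, -0.17262954,  0.0825456 ]), [1.2, 1.2])
bar (array([ 0.48591183, -0.22633111,  0.08244844]), [0.3, 0.3])
bar (array([ 0.48092356, -0.19963854,  0.08232375]), [0.2, 0.2])
scene FL FR RL [ 0.39362794 -0.05790615  0.012     ] [ 0.42559439 -0.26032937  0.012     ] [ 0.60239239 -0.02400514  0.012     ] 0.204931736768162 0.2114991122863719
side fl fr rr [ 0.4040487  -0.13607512  0.012     ] [ 0.42312011 -0.26537454  0.012     ] [ 0.63758421 -0.23393623  0.012     ] 0.13069834758986795 0.2167561271348499
sc 0.29513840483999615
sd 0.25321064566803425
cup [ 0.54915711 -0.30329996  0.        ] bottle [0.50578032 0.01786851 0.        ] cuptop [ 0.55137717 -0.29710443  0.049     ] [ 0.5522639  -0.30692958  0.049     ]
prongs [ 0.43576023 -0.25174928  0.06      ] [ 0.44690857 -0.25272077  0.06      ]
```

{"fn": "apply_moves", "kwargs": {"targets": [[[-27,-33,0,0,0,0,1],[-27,-33,0,0,0,0,1],[-27,-33,0,0,0,0,1],[-27,-33,0,0,0,0,1],[-27,-33,5,0,0,0,1],[-27,-33,5,0,0,0,1],[-27,-33,5,0,0,0,1],[-27,-33,5,0,0,0,1],[-27,-33,5,0,0,0,1],[-27,-33,5,0,0,0,1],[-27,-33,10,0,0,0,1],[-27,-33,10,0,0,0,1]]], "grip_force": 40}}

```text
time: 1.35
tcp_pos: [0.4606, -0.0888, 0.2031]
eef_rot: [-0.0, 0.825, -0.565, 0.0]
ft_force: [0.5, -1.0, -0.5]
opening: 0.0001
```

```bash
cat > t.py <<'E'
from h import *
O=np.array([.5225,-.1424,0]); Y=np.radians(9.0)
def W(p): return O+R.from_euler("z",Y).as_matrix()@(np.array(p)/1000)
E
python3 - <<'E'
from t import *
o=get_obs(); im=viewer.capture("wrist")[:,:,::-1].copy(); cv2.imwrite("pics/w1.png",im)
for p in [(-50,65,62),(-75,93,62),(-25,37,62),(-75,37,62),(-25,93,62),(-50,-50,82),(-50,-83,50),(-115,-105,12),(-115,105,12)]:
    u=proj("wrist",W(p),o); print(p,u.round()); cv2.circle(im,tuple(int(x) for x in u),3,(0,0,255),1)
cv2.imwrite("pics/w1m.png",im)
E
```

```text
(-50, 65, 62) [276. 200.]
(-75, 93, 62) [241. 219.]
(-25, 37, 62) [312. 181.]
(-75, 37, 62) [299. 231.]
(-25, 93, 62) [251. 168.]
(-50, -50, 82) [403. 233.]
(-50, -83, 50) [422. 227.]
(-115, -105, 12) [405. 270.]
(-115, 105, 12) [230. 235.]
```

View pics/w1m.png

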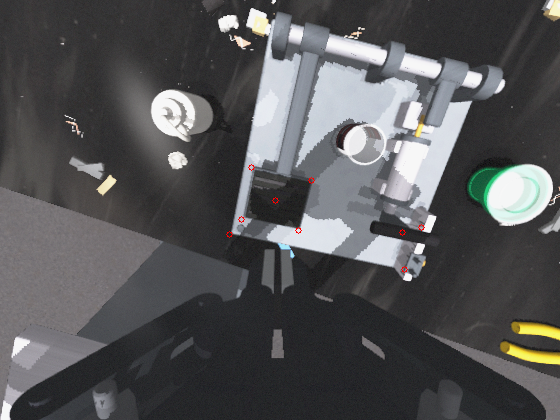

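Wrist view: the projected pad (275,200) and handle (403,233) land on the real ones. The vial is at (360,142), the cup at (512,192) and the bottle at (180,112), all clear. I'll descend to just above the pad.

{"fn": "apply_moves", "kwargs": {"targets": [[[-2,-3,30,0,0,0,1],[0,0,30,0,0,0,1],[0,0,30,0,0,0,1],[0,0,21,0,0,0,1],[0,0,0,0,0,0,1],[0,0,0,0,0,0,1]]]}}

```text
time: 2.0
tcp_pos: [0.4619, -0.0876, 0.0923]
eef_rot: [0.0, 0.825, -0.565, -0.0]
ft_force: [0.2, -0.3, -0.3]
opening: -0.0001
```

{"fn": "apply_moves", "kwargs": {"targets": [[[0,0,6,0,0,0,1],[0,0,6,0,0,0,1],[0,0,6,0,0,0,1],[0,0,6,0,0,0,1],[0,0,0,0,0,0,1],[0,0,0,0,0,0,1]]]}}

```text
time: 2.6
tcp_pos: [0.4625, -0.0877, 0.0685]
eef_rot: [-0.0, 0.825, -0.565, 0.0]
ft_force: [1.5, -0.7, 2.1]
opening: 0.0002
```

{"fn": "apply_moves", "kwargs": {"targets": [[[0,0,4,0,0,0,1],[0,0,4,0,0,0,1],[0,0,0,0,0,0,1],[0,0,0,0,0,0,1]]]}}

```text
time: 3.0
tcp_pos: [0.4623, -0.0875, 0.0604]
eef_rot: [-0.0, 0.825, -0.565, 0.0]
ft_force: [1.0, -0.4, 3.6]
opening: -0.0
```

{"fn": "apply_moves", "kwargs": {"targets": [[[0,0,3,0,0,0,1],[0,0,0,0,0,0,1],[0,0,0,0,0,0,1]]]}}

```text
time: 3.3
tcp_pos: [0.4627, -0.0876, 0.0581]
eef_rot: [-0.0, 0.825, -0.565, 0.0]
ft_force: [-0.4, 1.0, 10.8]
opening: -0.0002
```

{"fn": "apply_moves", "kwargs": {"targets": [[[0,0,2,0,0,0,1],[0,0,0,0,0,0,1],[0,0,0,0,0,0,1]]]}}

```text
time: 3.6
tcp_pos: [0.4629, -0.0876, 0.0572]
eef_rot: [-0.0, 0.825, -0.565, 0.0]
ft_force: [-2.7, 2.0, 19.9]
opening: -0.0001
```

{"fn": "apply_moves", "kwargs": {"targets": [[[0,0,1,0,0,0,1],[0,0,0,0,0,0,1],[0,0,0,0,0,0,1]]]}}

```text
time: 3.9
tcp_pos: [0.4629, -0.0876, 0.0568]
eef_rot: [-0.0, 0.825, -0.564, 0.0]
ft_force: [-5.1, 1.4, 23.8]
opening: -0.0001
```

{"fn": "apply_moves", "kwargs": {"targets": [[[0,0,-10,0,0,0,1],[0,0,-10,0,0,0,1],[0,0,-20,0,0,0,1],[0,0,-30,0,0,0,1],[0,0,-40,0,0,0,1],[0,0,-10,0,0,0,1],[37,8,0,0,0,0,0.5],[37,8,0,0,0,0,0],[37,8,0,0,0,0,0],[0,0,0,0,0,0,0]]]}}

```text
time: 4.9
tcp_pos: [0.4796, -0.203, 0.1732]
eef_rot: [0.001, 0.824, -0.566, -0.0]
ft_force: [-0.2, -0.2, -0.3]
opening: 0.0579
```

{"fn": "apply_moves", "kwargs": {"targets": [[[0,0,0,0,0,0.1487,0],[0,0,0,0,0,0.1487,0],[0,0,0,0,0,0.1487,0],[0,0,0,0,0,0.1487,0],[0,0,0,0,0,0.1487,0],[0,0,0,0,0,0.1487,0],[0,0,0,0,0,0.1487,0],[0,0,0,0,0,0.1487,0],[0,0,0,0,0,0.1487,0],[0,0,0,0,0,0.1487,0],[0,0,0,0,0,0.1487,0],[0,0,0,0,0,0.1487,0]]]}}

```text
time: 6.1
tcp_pos: [0.4785, -0.1979, 0.1725]
eef_rot: [-0.002, -0.076, 0.997, 0.002]
ft_force: [-0.1, -0.2, 0.0]
opening: 0.0854
```

{"fn": "apply_moves", "kwargs": {"targets": [[[0,0,0,0,0,0,0],[0,0,0,0,0,0,0],[0,0,0,0,0,0,0]]]}}

```text
time: 6.4
tcp_pos: [0.4795, -0.1991, 0.1737]
eef_rot: [-0.001, -0.08, 0.997, 0.001]
ft_force: [0.4, -0.4, 0.1]
opening: 0.0856
```

```bash
python3 - <<'E'
from t import *
o=get_obs(); print(o["joint_pos"].round(3) if hasattr(o["joint_pos"],"round") else o["joint_pos"]); im=viewer.capture("wrist")[:,:,::-1].copy(); cv2.imwrite("pics/w2.png",im)
q=o["eef_rot"]; M=R.from_quat([*q[1:],q[0]]).as_matrix(); print(o["tcp_pos"],"yaw",np.degrees(np.arctan2(M[1,0],M[0,0])))
for p in [(-50,-50,82),(-50,-83,50),(-115,-105,12),(-115,105,12),(-50,65,62)]:
    u=proj("wrist",W(p),o); print(p,u.round()); cv2.circle(im,tuple(int(x) for x in u),3,(0,0,255),1)
cv2.imwrite("pics/w2m.png",im)
E
```

```text
[-0.56   0.171  1.758  0.     1.214  2.422]
[ 0.4794722  -0.19907649  0.17365253] yaw -170.8628766069781
(-50, -50, 82) [276. 219.]
(-50, -83, 50) [276. 169.]
(-115, -105, 12) [346. 139.]
(-115, 105, 12) [333. 326.]
(-50, 65, 62) [276. 327.]
```

View pics/w2m.png

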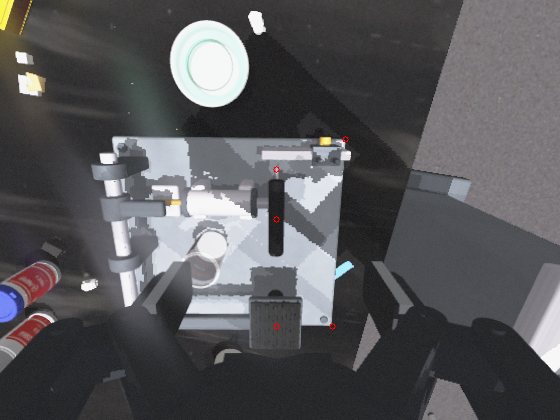

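Pose is confirmed: the handle is centred at (276,219), the treadle is back up at (275,325), and the clip is near (326,155). I'll zoom in on the clip.

```bash
python3 - <<'E'
import cv2
a=cv2.imread("pics/w2.png")[125:195,250:360]
cv2.imwrite("pics/c2.png",cv2.resize(a,None,fx=7,fy=7,interpolation=cv2.INTER_CUBIC))
E
```

```text
(no output)
```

View pics/c2.png

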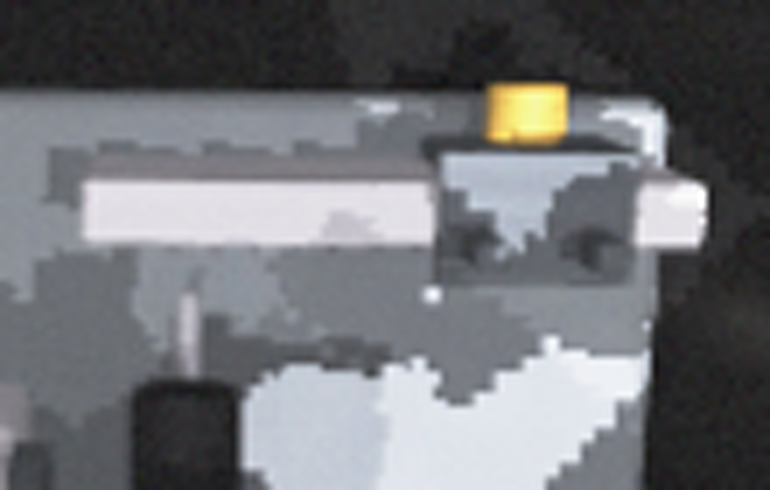

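Crop shows the pointer tip at (276.7,166). The prongs are at crop x 472 and 592, so the window centre is at about (325.6,159.5). Next I compute the draw and go down to grasp.

```bash
python3 - <<'E'
from t import *
o=get_obs(); Ri=R.from_euler("z",-Y).as_matrix()
f=lambda u,z:(Ri@(plane("wrist",u,z,o)-O)*1000).round(1)
for z in (.050,.056): 
    for n,u in dict(tip=(276.7,166),p1=(250+472.5/7-.5,159.5),p2=(250+592.5/7-.5,159.5),mid=(325.6,159.5)).items(): print(z,n,f(u,z))
print((Ri@(np.array(o["tcp_pos"])-O)*1000).round(1))
E
```

```text
0.05 tip [-50.3 -85.9  50. ]
0.05 p1 [-83.8 -91.3  50. ]
0.05 p2 [-98.  -91.3  50. ]
0.05 mid [-90.9 -91.3  50. ]
0.056 tip [-50.3 -86.9  56. ]
0.056 p1 [-82.9 -92.2  56. ]
0.056 p2 [-96.8 -92.2  56. ]
0.056 mid [-89.9 -92.2  56. ]
[-51.2 -49.4 173.9]
```

{"fn": "apply_moves", "kwargs": {"targets": [[[-1,-1,25,0,0,0,0.3],[0,0,25,0,0,0,0.4],[0,0,20,0,0,0,0.4],[0,0,10,0,0,0,0.4],[0,0,9,0,0,0,0.4],[0,0,0,0,0,0,0.4],[0,0,0,0,0,0,0.4]]], "grip_force": 60}}

```text
time: 7.15
tcp_pos: [0.4816, -0.2008, 0.0859]
eef_rot: [0.0, -0.079, 0.997, -0.0]
ft_force: [0.1, 0.2, 0.3]
opening: 0.0514
```

{"fn": "apply_moves", "kwargs": {"targets": [[[0,0,0,0,0,0,0.6],[0,0,0,0,0,0,0.8],[0,0,0,0,0,0,1],[0,0,0,0,0,0,1],[0,0,0,0,0,0,1],[0,0,0,0,0,0,1],[0,0,0,0,0,0,1]]]}}

```text
time: 7.85
tcp_pos: [0.4808, -0.2009, 0.0862]
eef_rot: [-0.0, -0.079, 0.997, -0.0]
ft_force: [-3.3, 0.1, 4.8]
opening: 0.0104
```

Gripped, and the draw needed is about 40 mm. I'll draw most of it, then look.

{"fn": "apply_moves", "kwargs": {"targets": [[[4,0,0,0,0,0,1],[6,0,0,0,0,0,1],[6,0,0,0,0,0,1],[6,0,0,0,0,0,1],[6,0,0,0,0,0,1],[6,0,0,0,0,0,1],[4,0,0,0,0,0,1],[0,0,0,0,0,0,1],[0,0,0,0,0,0,1]]]}}

```text
time: 8.75
tcp_pos: [0.4462, -0.2062, 0.0862]
eef_rot: [0.003, -0.078, 0.997, -0.0]
ft_force: [7.8, 3.6, -0.7]
opening: 0.0106
```

```bash
python3 - <<'E'
from t import *
o=get_obs(); Ri=R.from_euler("z",-Y).as_matrix()
print((Ri@(np.array(o["tcp_pos"])-O)*1000).round(1),o["opening"])
print(proj("wrist",W((-90,-83,50)),o),proj("wrist",W((-90,-91,50)),o))
im=viewer.capture("wrist")[:,:,::-1]; cv2.imwrite("pics/w3.png",im)
side=viewer.capture("side")[:,:,::-1]; cv2.imwrite("pics/s3.png",side)
u,v=proj("wrist",W((-90,-83,50)),o).astype(int)
a=cv2.resize(im[max(0,v-50):v+40,u-65:u+65],None,fx=6,fy=6,interpolation=cv2.INTER_CUBIC)
print("crop origin",u-65,max(0,v-50)); cv2.imwrite("pics/c3.png",a)
E
```

```text
[-85.3 -51.   86.2] 0.010575652877096699
[286.87316221 199.51885535] [286.99022867 185.45163164]
crop origin 221 149
```

View pics/c3.png

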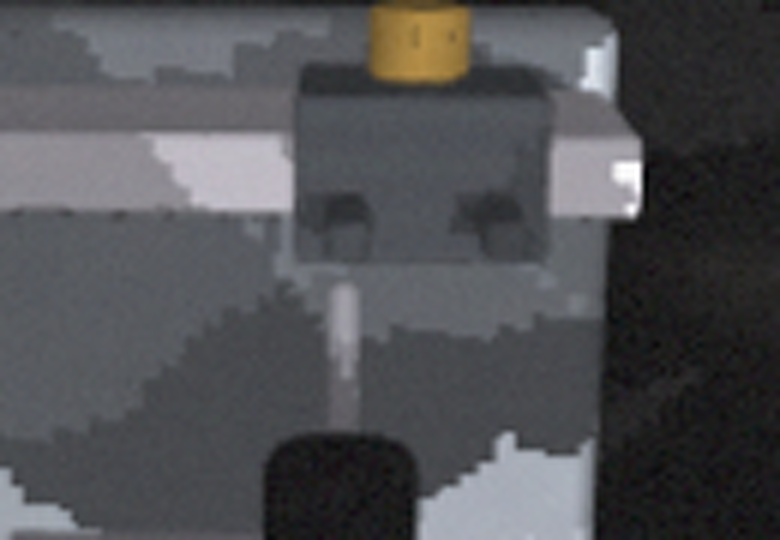

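Crop: the pointer is at x 344 (tip y 285) and the prongs at x 348 and 502, so the window centre is at 425. It's still short by about 7 mm.

{"fn": "apply_moves", "kwargs": {"targets": [[[4,0,0,0,0,0,1],[3,0,0,0,0,0,1],[0,0,0,0,0,0,1],[0,0,0,0,0,0,1],[0,0,0,0,0,0,1]]]}}

```text
time: 9.35
tcp_pos: [0.4396, -0.2072, 0.0863]
eef_rot: [0.004, -0.078, 0.997, -0.0]
ft_force: [9.6, 4.0, -1.0]
opening: 0.0107
```

```bash
python3 - <<'E'
from t import *
o=get_obs(); Ri=R.from_euler("z",-Y).as_matrix()
print((Ri@(np.array(o["tcp_pos"])-O)*1000).round(1),o["opening"])
im=viewer.capture("wrist")[:,:,::-1]; cv2.imwrite("pics/w4.png",im)
cv2.imwrite("pics/c4.png",cv2.resize(im[149:239,211:341],None,fx=6,fy=6,interpolation=cv2.INTER_CUBIC))
E
```

```text
[-92.  -51.   86.3] 0.01073821058110588
```

View pics/c4.png

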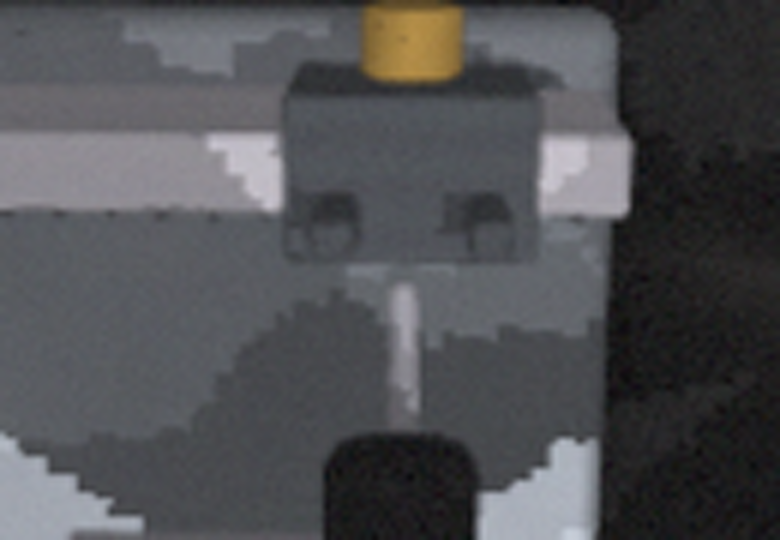

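Crop: the pointer is at x 404, with the prongs at 333 and 490 (centre 411.5) and the clip body and screw centred at 412. So it's inside the window, about 0.7 mm short. I'll trim that and let it settle.

{"fn": "apply_moves", "kwargs": {"targets": [[[0.7,0,0,0,0,0,1],[0,0,0,0,0,0,1],[0,0,0,0,0,0,1],[0,0,0,0,0,0,1],[0,0,0,0,0,0,1],[0,0,0,0,0,0,1],[0,0,0,0,0,0,1],[0,0,0,0,0,0,1],[0,0,0,0,0,0,1],[0,0,0,0,0,0,1]]]}}

```text
time: 10.4
tcp_pos: [0.439, -0.2073, 0.0863]
eef_rot: [0.004, -0.078, 0.997, -0.0]
ft_force: [9.5, 3.4, -0.3]
opening: 0.0105
```

```bash
python3 - <<'E'
from t import *
o=get_obs(); print(o["tcp_pos"],o["opening"],o["ft_force"],o["time"])
im=viewer.capture("wrist")[:,:,::-1]; cv2.imwrite("pics/w5.png",im)
c=cv2.resize(im[149:239,211:341],None,fx=4,fy=4,interpolation=cv2.INTER_CUBIC)
s=cv2.resize(viewer.capture("side")[215:330,240:400,::-1],None,fx=2,fy=2); 
out=np.zeros((360+230,560+0,3),np.uint8); out[:360,:520]=c; out[360:,:320]=s
t=cv2.resize(viewer.capture("scene")[155:255,275:395,::-1],None,fx=2,fy=2)[:200]; out[360:560,320:560]=t
cv2.imwrite("pics/f5.png",out)
E
```

```text
[ 0.43900905 -0.20725674  0.08626312] 0.0104727295559602 [ 9.48127363  3.37718597 -0.32430873] 10.4
```

View pics/f5.png

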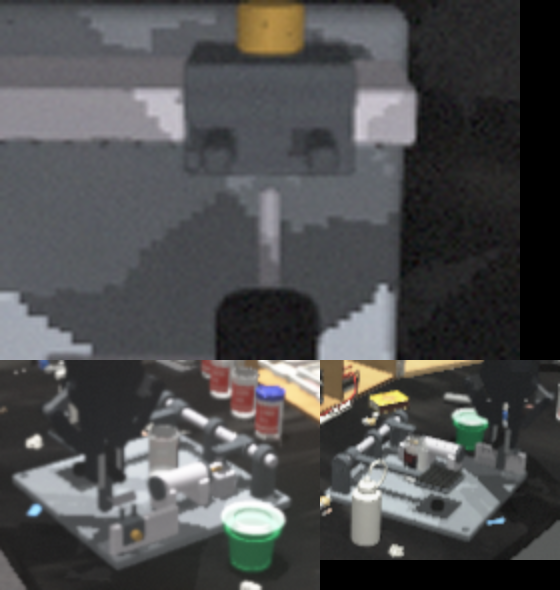

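The pointer, at x 269, now sits midway between the prongs at 217 and 322 (centre 269.5). The vial, cup and bottle are standing unmoved, and the treadle is up.

```bash
python3 -c "from cell import sign_off; print(sign_off())"
```

```text
the job is handed in; nothing more can be done
None
```

The pin is staked and proof-pulled, and I handed the job in at about 10.5 s with the gripper still holding the handle at the mark.

- **Treadle:** I pressed it with closed fingertips until it stopped giving. The pad had sunk about 27 mm and the force rose from about 4 N to 24 N. I then released it, and the later pictures show the pad back up.
- **Proof pull:** I gripped the T handle with the grip force set to 60 N and drew it about 42 mm. My first estimate, from higher up, was about 40 mm, so I trusted the closer view. The last wrist picture shows the pointer in the middle of the window: pixel 269, against a window centre of 269.5. The hold was steady, with about 10 N of spring pull.
- **Bystanders:** the vial, bottle and cup look upright and unmoved in the final views. I checked this by eye and did not re-measure their positions.
- **One mismatch:** the gripper reads 10.5 mm open on the 12 mm bar. I put that down to soft pads, since the grip showed no slip.

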